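Lift a freshly painted cover plate off its drying stand with a lifter

TASK

The red cover plate on the drying stand is freshly painted and must not be touched by the robot. Take the C-shaped lifter by its wooden grip, slide its blade in under the plate, still resting on the stand, until the middle of the plate is straight below the grip, lift the plate straight up on the blade until it is at least 7 cm clear above the stand's rails, and finish there, still holding the lifter in the gripper with the plate steady and level on it. Never tip the plate noticeably, and leave the other things on the bench where they are.

Things in the scene. Friction and masses are not known exactly. Their poses are not given: they have to be found in the camera images.
- stand: Fixed drying stand. Origin: centre of its underside, on the bench; z up. Base 84 (its x) x 150 (its y) x 5 mm; two rails along x with black rubber tops, 82 mm long, 12 thick, centred at y = +-62 mm, tops at z = 60 mm. Between them, under the plate, a free channel 112 mm wide, z = 5 to 60 mm, open at both ends; its -x end looks roughly toward the robot: the blade goes in there, along +x.
- cover_centre (a point): Centre (half-way up) of the red painted cover plate, 80 (its x) x 140 (its y) x 6 mm, with four bolt holes and a raised pad 4 mm high on top; 0.15 to 0.3 kg. It lies flat and loose across both rails of the stand, centred within 6 mm, its axes within 4 degrees of the stand's, z up.
- lifter_grip (a point): Centre of the wooden grip of the lifter, a loose C-shaped steel tool, 0.32 kg, standing on its blade on the bench between robot and stand. x: forward, toward the blade's free edge; y: across; z: up. Grip 70 (x) x 24 (y) x 34 (z) mm, taken from above across its 24 mm; this point is 105 mm above the blade's underside. Balanced when the plate's centre is below the grip.
- lifter_blade (a point): Point on the lifter's blade, on its top face straight below the grip's centre, same axes. Blade 3 mm thick, y = -36 to +36, x = -65 to +50 mm from here. At its rear (x = -65 to -60) an upright spine 30 mm wide; from it a 6 mm arm, 18 mm wide, runs forward under the grip. Throat between blade and arm 79 mm high, open to front and sides.
- grinder_top (a point): Fixed point at the middle of the top of the bench grinder, 285 mm above the bench. The grinder is a solid obstacle right of the stand and lifter, 270 mm along world x and 390 mm along world y about this point. Farther right and back stand a buffing machine 311 mm high, and lamps to 450 mm behind the two machines: cross the bench well above and near its front edge.
- paint_tin: Bystander, loose, to be left where it is: small red paint tin, 77 mm wide and high, at the back behind the stand. Origin: centre of its underside.
- spanner: Bystander, loose, to be left where it is: steel combination spanner, 185 mm long, 7 mm thick, lying at the front edge of the bench on the left. Origin: centre of its underside.
- sprocket: Bystander, loose, to be left where it is: steel chain sprocket, 69 mm across, 19 mm high, lying flat at the front right. Origin: centre of its underside.
- piston: Bystander, loose, to be left where it is: grey aluminium piston, 68 mm across, 58 mm high, standing on its crown at the right. Origin: centre of its underside.

How it is judged (in metres and radians):
On the way, in this order (a step that is already met when the one before it is completed fails the run):
1. the lifter is held in the gripper, raised off the bench, not yet under the plate (height (world z) of lifter_grip above 0.115 m and contact force between the fingers and lifter above 2 N and not (x of cover_centre in the frame of lifter_grip between -0.025 and 0.025 m and y of cover_centre in the frame of lifter_grip between -0.02 and 0.02 m and z of cover_centre in the frame of lifter_grip between -0.104 and -0.03 m)), for 0.2 s.
2. the blade is under the middle of the plate (within 25 mm lengthwise, 20 mm sideways) while the plate still rests on the stand (x of cover_centre in the frame of lifter_grip between -0.025 and 0.025 m and y of cover_centre in the frame of lifter_grip between -0.02 and 0.02 m and z of cover_centre in the frame of lifter_grip between -0.104 and -0.03 m and contact force between cover and stand above 0.3 N and contact force between the fingers and lifter above 2 N), for 0.1 s.
At the end, for the whole second after the job is handed in: Lifter held in the gripper, the plate on its blade alone: underside at least 65 mm above the rails, level within 7 deg (lifter 8.5), below 2 cm/s and 0.1 rad/s, centre within 25 mm lengthwise and 20 mm sideways below the grip, touching neither stand nor robot (x of cover_centre in the frame of lifter_grip between -0.025 and 0.025 m and y of cover_centre in the frame of lifter_grip between -0.02 and 0.02 m and z of cover_centre in the frame of lifter_grip between -0.104 and -0.03 m and z of cover_centre in the frame of stand above 0.128 m and angle between cover_centre's own z axis and vertical below 0.12 rad and angle between lifter_grip's own z axis and vertical below 0.15 rad and contact force between cover and lifter above 0.8 N and contact force between each of cover, lifter and stand below 0.05 N and contact force between the fingers and lifter above 2 N and contact force between each of the arm, the fingers and cover below 0.05 N and linear speed of cover below 0.02 m/s and angular speed of cover below 0.1 rad/s); the arm keeps its last pose, push and grip.
It fails at once if the robot touches the painted plate (contact force between any of the fingers, the arm and cover above 0.3 N).
It fails at once if the plate is tipped by more than 17 degrees (angle between cover_centre's own z axis and vertical above 0.3 rad).
It fails at once if a bystander is moved by more than 2 cm (distance of any of paint_tin, spanner, sprocket, piston from where it was at the start of the episode above 0.02 m).
It also fails if it takes over 48 s, if anything falls off the work surface, if the arm or the gripper's body presses on something with over 40 N, if the wrist force passes 120 N, or if a joint passes its speed limit or range.

ROBOT

A 6-joint arm with a two-finger parallel gripper is mounted at the origin on a cart in front of the work surface, level with it; the furniture and walls round the work are solid. World frame = base frame: x ahead of the robot, y to its left, z up, the work surface at z = 0. Lengths are in mm, angles in rad, forces in N, time in s.
With the tool pointing down it reaches from about 275 to 1000 mm from the base axis. Payload 8.4 kg.
Tool frame: the origin (TCP) lies midway between the tips of the shut fingers; the grasp point (between the pads) lies r.grasp_offset behind it (r.grasp_offset is the distance from the TCP to the grasp point, in mm); z points along the fingers, y is the direction in which the jaws open and shut (so a half turn about z gives the same grasp; the last joint's range is limited). The gripper opens to 85 mm and grips with 20 to 120 N. Pads are 22 mm wide; open, the fingers measure 114 mm over their backs; the gripper's body (76 mm by 85 mm) begins 54 mm behind the grasp point. The pads swing forward as they close: fully open they stand 13 mm farther back than shut.
Start: joints at [-1.124, 0.353, 1.633, -0, 1.155, -0.002], TCP at [271.177, -563.108, 231.281] pointing down, gripper open.
Joint ranges: [-2.63, 2.63], [-0.92, 2.1], [0.06, 2.66], [-1.3, 4.44], [0, 2.69], [-3.02, 3.02]. Speed limits (rad/s): [2.22, 2.22, 2.79, 3.14, 3.14, 3.14].

INTERFACE

Orientations are given as [roll, pitch, yaw] about the fixed x, y, z axes, in that order (R = Rz(yaw) Ry(pitch) Rx(roll)).
In Python, from rig import r gives the robot as it stands.
- The arm moves only by the tool jog_arm, never from a script. Its argument "series" is a list that holds one entry, the list of rows, each a list of 7 numbers: the shift along the tool's x, y, z in cm, then the turn, a rotation vector about the tool's x, y, z in degrees, then the finger opening in cm, from 0 to 8.54. A call has 1 to 5 rows; each row is the pose to reach, as a shift and turn from the pose commanded when the call began, along the tool's axes at that moment; what a row does not reach only later rows make up. A row lasts 1/8 s, in which the tool goes at most 62.5 mm and 10.7 degrees, less where a joint would pass 70% of its speed; a pose out of reach is approached as far as the arm can. A call with a gripper value outside its range is refused whole. The fingers move at their own pace and stop on an object; "newtons" is the grip in N (left out, the last holds). Time passes only in rows, so rows that repeat a pose let the fingers close. It gives the time, the measured TCP pose, the force and the opening at its end, in the units of the state.
- r.sense(): the state, without advancing time (a new reading comes with each control period).
- r.grab_frame(name): name is "side" or "top"; returns the picture (384x512x3 uint8, red, green, blue); there is no depth.
- r.calibration(name): a dict with "mtx" (3x3 intrinsics, pixels), "origin" and "attitude" of the camera in the world. Camera axes: x right, y down, z forward; pixel columns grow to the right and rows downward; lengths in mm; the calibration is good to about 2 mm. A picture is of the moment at which its call begins. calibration takes no time and is no camera call.
- r.sign_off(): hands the job in, once; it reports no verdict.
The state is a dict: "clock": time; "qpos": joint angles; "qvel": joint speeds; "joint_efforts": joint torques, N m; "eef_pos": TCP position; "tcp_rot": TCP orientation; "contact_force": force on the tool from outside, world axes, zero at the start; "wrist_torque": the same for the moment, N m; "opening": opening from 0.0 (shut) to 1.0 (fully open).
Only numpy, scipy, OpenCV 4.12 (cv2) and the standard library are available. Lean on these libraries where they do the work, as an engineer would, in place of code of your own. Each camera call takes 0.05 s, during which the arm holds its last target.

## Working session

There is one attempt and no reset: what is moved stays moved. The work goes in short steps, Python scripts to look and compute and a tool call to move; the robot and the scene stay as the last step left them, time stands still between calls to the robot, and variables do not carry over. Pictures are saved under pics/ and viewed, and the job is handed in when it is done.

Besides the shell and the picture viewer there is one more tool, called after "Call:" as name(argument=value, ...), one argument or row to a line, values as JSON. jog_arm: Moves the arm, as the interface text tells. Its arguments: {"type":"object","properties":{"series":{"type":"array","items":{"type":"array","items":{"type":"array","items":{"type":"number"}}}},"newtons":{"type":"number"}},"required":["series"]}

```bash
ls; mkdir -p pics; python3 - <<'E'
from rig import r
import cv2
print(r.sense(), r.grasp_offset)
for n in ("side","top"):
    im=r.grab_frame(n); cv2.imwrite(f"pics/{n}0.png",im[:,:,::-1]); c=r.calibration(n); print(n,c)
E
```

```text
pics
{'clock': 0.0, 'qpos': array([-1.12440416e+00,  3.53653070e-01,  1.63414833e+00,  2.30989861e-05,
        1.15521360e+00, -2.38446469e-03]), 'qvel': array([ 1.58828109e-03,  2.60980145e-04, -8.20968831e-04,  5.46801711e-04,
       -6.56566785e-05, -1.16729773e-03]), 'joint_efforts': array([-3.91579979e-04, -6.05250192e+01, -3.42054820e+01, -6.66104347e-05,
        9.50532267e-03, -8.58597332e-06]), 'eef_pos': array([ 270.96867306, -562.66260157,  230.55254058]), 'tcp_rot': array([-3.14017036e+00, -2.45110175e-05,  4.48767278e-01]), 'contact_force': array([0.5274787 , 0.12934364, 0.37975307]), 'wrist_torque': array([-0.01346533, -0.01080868, -0.01163345]), 'opening': 0.9986702645802966} 18.700000000000003
side {'mtx': array([[380.18788838,   0.        , 259.13525532],
       [  0.        , 380.18788838, 187.7421119 ],
       [  0.        ,   0.        ,   1.        ]]), 'origin': array([2.32903580e-01, 7.41386110e+02, 7.53655419e+02]), 'attitude': array([-2.10038638e+00, -1.76599453e-04, -2.53896788e+00])}
top {'mtx': array([[398.42377311,   0.        , 255.18505454],
       [  0.        , 398.42377311, 196.96537433],
       [  0.        ,   0.        ,   1.        ]]), 'origin': array([ 471.20033371,  -10.997298  , 1411.98734444]), 'attitude': array([-3.06813126e+00, -1.46081282e-03, -1.59974665e+00])}
```

View pics/side0.png

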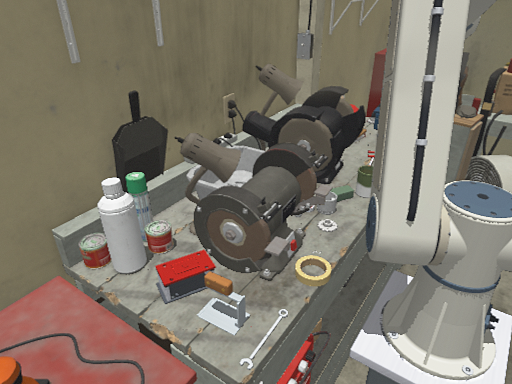

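View pics/top0.png

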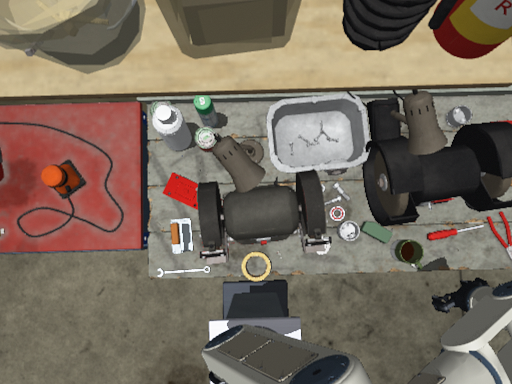

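The top view shows the lifter at about (182,235), the red plate at (182,190) and the grinder to their right. I'll crop both views for detail.

```bash
cat > h.py <<'E'
import numpy as np, cv2
from scipy.spatial.transform import Rotation as R
from rig import r
def cam(n):
    c=r.calibration(n); return c['mtx'],np.array(c['origin']),R.from_euler('xyz',c['attitude']).as_matrix()
def ray(n,u,v):
    K,o,A=cam(n); d=A@np.linalg.solve(K,[u,v,1.]); return o,d/np.linalg.norm(d)
def plane(n,u,v,z):
    o,d=ray(n,u,v); return o+d*(z-o[2])/d[2]
def proj(n,p):
    K,o,A=cam(n); q=K@(A.T@(np.array(p)-o)); return q[:2]/q[2]
def tri(us,ut):
    o1,d1=ray('side',*us);o2,d2=ray('top',*ut)
    t=np.linalg.lstsq(np.c_[d1,-d2],o2-o1,rcond=None)[0]
    a,b=o1+d1*t[0],o2+d2*t[1]; return (a+b)/2,np.linalg.norm(a-b)
E
python3 - <<'E'
import cv2
a=cv2.imread('pics/top0.png')[165:285,150:230]; b=cv2.imread('pics/side0.png')[240:370,140:300]
cv2.imwrite('pics/tc.png',cv2.resize(a,None,fx=5,fy=5,interpolation=cv2.INTER_CUBIC)[:600]); cv2.imwrite('pics/sc.png',cv2.resize(b,None,fx=4.5,fy=4.5,interpolation=cv2.INTER_CUBIC))
E
```

```text
(no output)
```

View pics/tc.png

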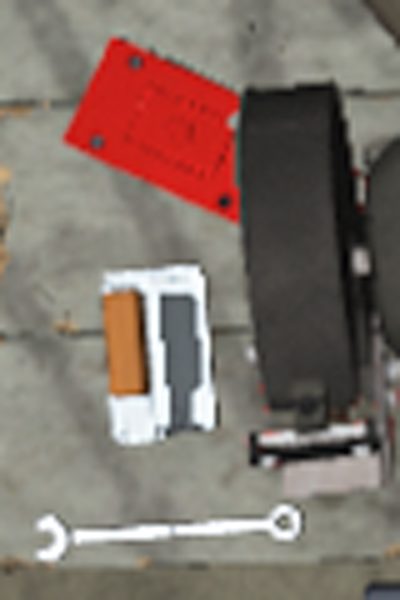

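View pics/sc.png

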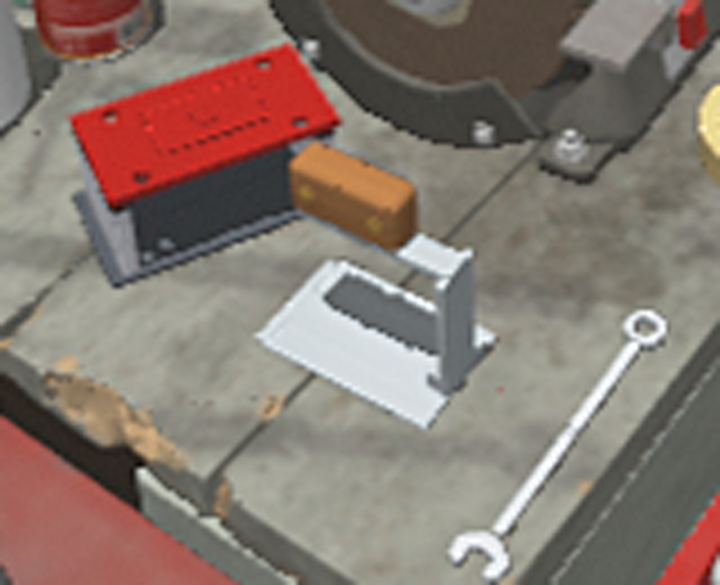

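```bash
cat > m.py <<'E'
from h import *
import sys
def red(n,im):
    a=im.astype(int); m=((a[...,0]>140)&(a[...,1]<60)&(a[...,2]<60)).astype(np.uint8)
    return m
def org(im):
    h=cv2.cvtColor(im,cv2.COLOR_RGB2HSV); return ((h[...,0]>7)&(h[...,0]<17)&(h[...,1]>150)&(h[...,2]>90)).astype(np.uint8)
def comp(m,box):
    x0,y0,x1,y1=box; k=np.zeros_like(m); k[y0:y1,x0:x1]=m[y0:y1,x0:x1]
    c=max(cv2.findContours(k,0,1)[0],key=cv2.contourArea); return c
E
python3 - <<'E'
from m import *
S=cv2.imread('pics/side0.png')[:,:,::-1].copy();T=cv2.imread('pics/top0.png')[:,:,::-1].copy()
for n,im,b in(('side',S,(140,240,230,300)),('top',T,(155,165,205,215))):
    c=comp(red(n,im),b); print(n,'plate',cv2.contourArea(c),cv2.approxPolyDP(c,3,True).reshape(-1,2).tolist())
gs=comp(org(S),(195,262,240,300)); gt=comp(org(T),(165,215,185,250))
f=lambda c:np.array([cv2.moments(c)[k] for k in('m10','m01')])/cv2.moments(c)['m00']
print(f(gs),f(gt),cv2.minAreaRect(gt),gs.reshape(-1,2).min(0),gs.reshape(-1,2).max(0))
print('grip tri',tri(f(gs),f(gt)))
s=lambda u,v:(140+(u-2)/4.5,240+(v-2)/4.5); t=lambda u,v:(150+(u-2)/5,165+(v-2)/5)
print('plate side z66');P=[plane('side',*s(*p),66) for p in((72,122),(288,45),(340,125),(118,207))]
print(np.round(P,1),np.mean(P,0))
print('plate top z66');print(np.round([plane('top',*t(*p),66) for p in((118,38),(64,140))],1))
print('base',np.round([plane('side',*s(*p),5) for p in((75,195),(118,285))],1))
print('blade side',np.round([plane('side',*s(*p),3) for p in((258,338),(340,262),(495,338),(430,427))],1))
print('blade top',np.round([plane('top',*t(*p),3) for p in((104,270),(200,268),(214,428),(117,443))],1))
print('grip ends top z122',np.round([plane('top',*t(*p),122) for p in((104,291),(140,291),(146,392),(108,396))],1))
print('arm rear end z85',np.round(plane('top',*t(127,443),88),1))
# grinder
for p in((240,90),(335,85),(250,400),(250,460),(380,490)): print(p,[np.round(plane('top',*t(*p),z),0)[:2].tolist() for z in(0,100,285)])
E
```

```text
side plate 984.5 [[214, 266], [203, 250], [156, 267], [165, 284]]
top plate 687.0 [[172, 173], [163, 192], [197, 208], [197, 184]]
[218.21171171 278.73573574] [174.4826546  233.44494721] ((174.4586181640625, 233.50344848632812), (19.515687942504883, 6.643638610839844), 85.2363510131836) [205 273] [231 285]
grip tri (array([455.68370777, 248.91871035, 116.93071653]), np.float64(0.18183580659925871))
plate side z66
[[657.4 268.9  66. ]
 [599.9 144.3  66. ]
 [526.1 181.6  66. ]
 [584.3 301.9  66. ]] [591.94188133 224.17082539  66.        ]
plate top z66
[[662.6 260.5  66. ]
 [594.1 298.1  66. ]]
base [[665.  270.6   5. ]
 [590.7 306.    5. ]]
blade side [[500.2 287.8   3. ]
 [498.9 219.4   3. ]
 [392.2 213.5   3. ]
 [385.9 280.5   3. ]]
blade top [[506.9 285.4   3. ]
 [506.3 217.6   3. ]
 [393.8 209.7   3. ]
 [385.4 277.9   3. ]]
grip ends top z122 [[490.3 260.5 122. ]
 [489.6 237.3 122. ]
 [424.6 234.4 122. ]
 [422.8 258.9 122. ]]
arm rear end z85 [390.3 253.9  88. ]
(240, 90) [[632.0, 187.0], [621.0, 173.0], [600.0, 147.0]]
(335, 85) [[634.0, 120.0], [622.0, 111.0], [601.0, 93.0]]
(250, 400) [[413.0, 184.0], [417.0, 171.0], [424.0, 145.0]]
(250, 460) [[371.0, 185.0], [378.0, 171.0], [391.0, 146.0]]
(380, 490) [[347.0, 94.0], [356.0, 87.0], [372.0, 73.0]]
```

```bash
cat >> h.py <<'E'
def goto(x,y,z,yawdeg):
    s=r.sense(); A=R.from_euler('xyz',s['tcp_rot']); B=R.from_euler('xyz',[np.pi,0,np.radians(yawdeg)])
    d=A.inv().apply(np.array([x,y,z])-s['eef_pos'])/10; w=(A.inv()*B).as_rotvec(degrees=True)
    print('clock',round(s['clock'],2),'at',np.round(s['eef_pos'],1),np.round(np.degrees(s['tcp_rot']),2),'F',np.round(s['contact_force'],1),'M',np.round(s['wrist_torque'],2),'op',round(s['opening'],3),'q',np.round(s['qpos'],2)); print(' row:',np.round(d,2),np.round(w,2))
E
python3 -c "
from h import *
goto(271,-563,440,25.7);goto(455.5,248.5,440,3.5)"
```

```text
clock 0.1 at [ 271.  -562.8  230.6] [-179.93   -0.     25.72] F [-0.1  0.1 -0.2] M [0.01 0.02 0.04] op 1.005 q [-1.12  0.35  1.63  0.    1.16 -0.  ]
 row: [-1.000e-02 -0.000e+00 -2.094e+01] [-0.07 -0.    0.02]
clock 0.1 at [ 271.  -562.8  230.6] [-179.93   -0.     25.72] F [-0.1  0.1 -0.2] M [0.01 0.02 0.04] op 1.005 q [-1.12  0.35  1.63  0.    1.16 -0.  ]
 row: [ 51.82 -65.11 -20.86] [-7.000e-02  1.000e-02  2.222e+01]
```

Call:
jog_arm(
  series=[
    [[0, 0, -6, 0, 0, 0, 8.5], [0, 0, -12, 0, 0, 0, 8.5], [0, 0, -18, 0, 0, 0, 8.5], [0, 0, -21, 0, 0, 0, 8.5], [0, 0, -21, 0, 0, 0, 8.5]],
  ],
)

```text
clock: 0.72
eef_pos: [271.5, -563.8, 443.9]
tcp_rot: [3.137, 0.0, 0.449]
contact_force: [-0.3, 0.2, -1.0]
opening: 0.993
```

Call:
jog_arm(
  series=[
    [[3.7, -4.6, 0, 0, 0, 1.6, 8.5], [7.4, -9.3, 0, 0, 0, 3.2, 8.5], [11.1, -13.9, 0, 0, 0, 4.8, 8.5], [14.8, -18.6, 0, 0, 0, 6.4, 8.5], [18.5, -23.2, 0, 0, 0, 8, 8.5]],
  ],
)

```text
clock: 1.35
eef_pos: [336.7, -271.6, 439.5]
tcp_rot: [-3.139, 0.001, 0.308]
contact_force: [0.4, 0.3, -0.1]
opening: 0.999
```

```bash
python3 -c "
from h import *
goto(455.5,248.5,440,3.5)"
```

```text
clock 1.35 at [ 336.7 -271.6  439.5] [-1.7987e+02  7.0000e-02  1.7630e+01] F [ 0.4  0.3 -0.1] M [ 0.02 -0.05 -0.01] op 0.999 q [-0.68 -0.1   1.71  0.    1.54  0.58]
 row: [ 2.707e+01 -4.597e+01  2.000e-02] [-0.12  0.08 14.13]
```

Call:
jog_arm(
  series=[
    [[3.2, -5.3, 0, 0, 0, 1.6, 8.5], [6.4, -10.6, 0, 0, 0, 3.2, 8.5], [9.6, -15.9, 0, 0, 0, 4.8, 8.5], [12.6, -21.2, 0, 0, 0, 6.4, 8.5], [15.6, -26.5, 0, 0, 0, 8, 8.5]],
  ],
)

```text
clock: 1.98
eef_pos: [404.6, 28.0, 439.7]
tcp_rot: [-3.142, 0.002, 0.169]
contact_force: [0.8, 0.1, -0.9]
opening: 0.998
```

```bash
python3 -c "
from h import *
goto(455.5,248.5,440,3.5)"
```

```text
clock 1.98 at [404.6  28.  439.7] [-1.80e+02  1.10e-01  9.66e+00] F [ 0.8  0.1 -0.9] M [-0.07 -0.09 -0.03] op 0.998 q [ 0.07 -0.15  1.75 -0.    1.54  1.47]
 row: [  8.72 -20.88  -0.04] [0.   0.11 6.16]
```

Call:
jog_arm(
  series=[
    [[2.2, -5.2, 0, 0, 0, 1.6, 8.5], [4.4, -10.4, 0, 0, 0, 3.2, 8.5], [6.6, -15.6, 0, 0, 0, 4.8, 8.5], [8.7, -20.8, 0, 0, 0, 6.2, 8.5], [8.7, -20.8, 0, 0, 0, 6.2, 8.5]],
  ],
)

```text
clock: 2.6
eef_pos: [455.5, 248.6, 438.4]
tcp_rot: [3.141, 0.004, 0.065]
contact_force: [-0.1, -1.2, -0.2]
opening: 0.996
```

```bash
python3 -c "
from h import *
goto(455.5,248.5,90,3.5)
for n in('side','top'): cv2.imwrite(f'pics/{n}1.png',r.grab_frame(n)[:,:,::-1])
a=cv2.imread('pics/side1.png');b=cv2.imread('pics/top1.png')
cv2.imwrite('pics/b1.png',np.hstack([cv2.resize(a[150:370,120:320],(400,440)),cv2.resize(b[140:290,130:266],(400,440))]))"
```

```text
clock 2.6 at [455.5 248.6 438.4] [179.94   0.22   3.71] F [-0.1 -1.2 -0.2] M [-0.05  0.01  0.03] op 0.996 q [0.5  0.05 1.56 0.   1.53 2.  ]
 row: [ 1.400e-01 -2.000e-02  3.484e+01] [0.06 0.22 0.21]
```

View pics/b1.png

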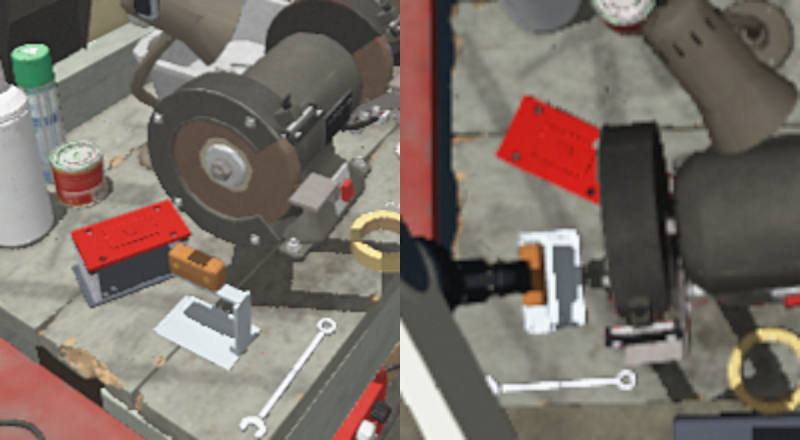

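The gripper is above the lifter, and the scene is as before. Descending to just above the grip.

Call:
jog_arm(
  series=[
    [[0, 0, 6, 0, 0, 0, 8.5], [0, 0, 12, 0, 0, 0, 8.5], [0, 0, 18, 0, 0, 0, 8.5], [0, 0, 24, 0, 0, 0, 8.5], [0, 0, 28.5, 0, 0, 0, 8.5]],
  ],
)

```text
clock: 3.32
eef_pos: [454.5, 243.5, 153.9]
tcp_rot: [3.14, 0.002, 0.06]
contact_force: [-0.1, -0.0, -1.3]
opening: 0.994
```

```bash
python3 -c "
from h import *
goto(455.5,248.5,90,3.5)
for n in('side','top'): cv2.imwrite(f'pics/{n}2.png',r.grab_frame(n)[:,:,::-1])
a=cv2.imread('pics/side2.png');b=cv2.imread('pics/top2.png')
cv2.imwrite('pics/b2.png',np.hstack([cv2.resize(a[200:350,160:296],(400,440)),cv2.resize(b[165:275,140:240],(400,440))]))"
```

```text
clock 3.33 at [454.5 243.5 153.9] [1.7994e+02 1.1000e-01 3.4300e+00] F [-0.1 -0.  -1.3] M [-0.02 -0.02 -0.01] op 0.994 q [ 0.49  0.28  1.94 -0.    0.93  2.  ]
 row: [ 0.14 -0.5   6.39] [ 0.06  0.11 -0.07]
```

View pics/b2.png

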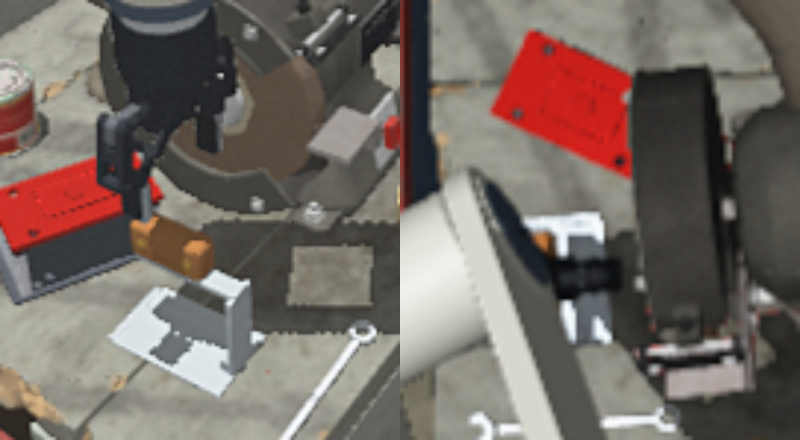

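Call:
jog_arm(
  series=[
    [[0, 0, 0, 0, 0, 0, 8.5]],
  ],
)

```text
clock: 3.55
eef_pos: [456.3, 245.2, 157.4]
tcp_rot: [-3.142, -0.0, 0.06]
contact_force: [-0.8, -0.4, -0.2]
opening: 0.999
```

```bash
python3 -c "
from h import *
goto(455.5,248.5,90,3.5)
c=[plane('side',*p,122) for p in ()]
print(proj('side',r.sense()['eef_pos']))"
```

```text
clock 3.55 at [456.3 245.2 157.4] [-1.80e+02 -2.00e-02  3.46e+00] F [-0.8 -0.4 -0.2] M [-0.01  0.02 -0.01] op 0.999 q [ 0.49  0.28  1.93 -0.    0.93  2.  ]
 row: [-0.06 -0.34  6.74] [-0.   -0.02 -0.04]
[218.14471916 264.6646147 ]
```

Call:
jog_arm(
  series=[
    [[0, -0.3, 1.5, 0, 0, 0, 8.5], [0, -0.3, 3.5, 0, 0, 0, 8.5], [0, -0.3, 5.5, 0, 0, 0, 8.5], [0, -0.3, 6.7, 0, 0, 0, 8.5], [0, -0.3, 6.7, 0, 0, 0, 8.5]],
  ],
)

```text
clock: 4.18
eef_pos: [455.5, 248.8, 89.1]
tcp_rot: [3.141, 0.0, 0.061]
contact_force: [0.3, 0.6, 0.7]
opening: 0.998
```

```bash
python3 -c "
from h import *
goto(455.5,248.5,90,3.5)
for n in('side',): cv2.imwrite(f'pics/{n}3.png',r.grab_frame(n)[:,:,::-1])
a=cv2.imread('pics/side3.png')
cv2.imwrite('pics/b3.png',cv2.resize(a[220:350,160:290],(560,560)))"
```

```text
clock 4.17 at [455.5 248.8  89.1] [1.7999e+02 2.0000e-02 3.5200e+00] F [0.3 0.6 0.7] M [ 0.05 -0.02  0.03] op 0.998 q [ 0.5   0.38  1.97 -0.    0.79  2.01]
 row: [-0.01  0.03 -0.09] [0.01 0.02 0.02]
```

View pics/b3.png

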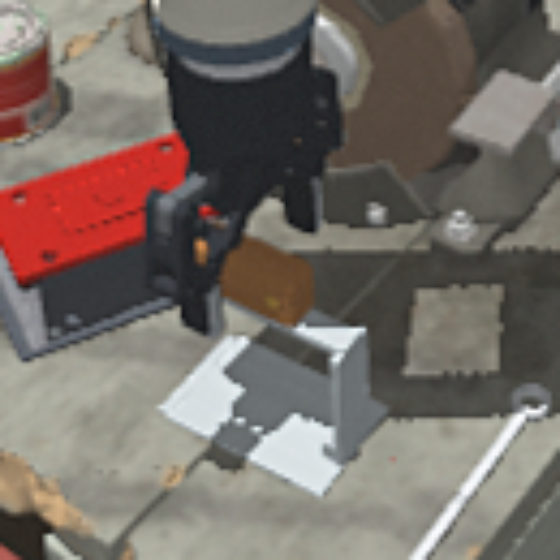

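The fingers straddle the grip and nothing is touching. Closing.

Call:
jog_arm(
  series=[
    [[0, 0, 0, 0, 0, 0, 1.5], [0, 0, 0, 0, 0, 0, 1.5], [0, 0, 0, 0, 0, 0, 1.5], [0, 0, 0, 0, 0, 0, 1.5], [0, 0, 0, 0, 0, 0, 1.5]],
  ],
  newtons=90,
)

```text
clock: 4.85
eef_pos: [455.9, 249.0, 89.6]
tcp_rot: [-3.141, -0.001, 0.061]
contact_force: [-1.4, 2.1, 4.4]
opening: 0.267
```

```bash
python3 -c "
from h import *
goto(455.5,248.5,90,3.5)
cv2.imwrite('pics/side4.png',r.grab_frame('side')[:,:,::-1])
a=cv2.imread('pics/side4.png')
cv2.imwrite('pics/b4.png',cv2.resize(a[220:350,160:290],(560,560)))"
```

```text
clock 4.85 at [455.9 249.   89.6] [-1.7998e+02 -3.0000e-02  3.5100e+00] F [-1.4  2.1  4.4] M [-0.05  0.17 -0.06] op 0.267 q [0.5  0.38 1.97 0.   0.79 2.01]
 row: [-0.04  0.05 -0.04] [-0.02 -0.03  0.01]
```

View pics/b4.png

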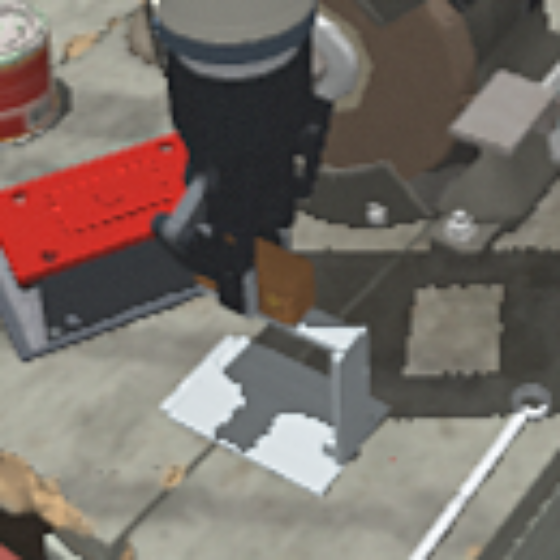

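Call:
jog_arm(
  series=[
    [[0, 0, -0.6, 0, 0, 0, 1.5], [0, 0, -1.6, 0, 0, 0, 1.5], [0, 0, -2.6, 0, 0, 0, 1.5], [0, 0, -3.2, 0, 0, 0, 1.5], [0, 0, -3.2, 0, 0, 0, 1.5]],
  ],
)

```text
clock: 5.52
eef_pos: [456.0, 249.0, 121.9]
tcp_rot: [-3.141, -0.001, 0.061]
contact_force: [0.2, -0.3, -3.1]
opening: 0.265
```

```bash
python3 -c "
from h import *
goto(491.5,270,122,-25.8)
for n in('side','top'): cv2.imwrite(f'pics/{n}5.png',r.grab_frame(n)[:,:,::-1])
a=cv2.imread('pics/side5.png')
cv2.imwrite('pics/b5.png',cv2.resize(a[220:350,160:290],(560,560)))"
```

```text
clock 5.53 at [456.  249.  121.9] [-1.7997e+02 -6.0000e-02  3.5200e+00] F [ 0.2 -0.3 -3.1] M [ 0.05 -0.04  0.02] op 0.265 q [ 0.5   0.33  1.95 -0.    0.86  2.01]
 row: [ 3.68 -1.88 -0.  ] [-0.04 -0.05 29.32]
```

View pics/b5.png

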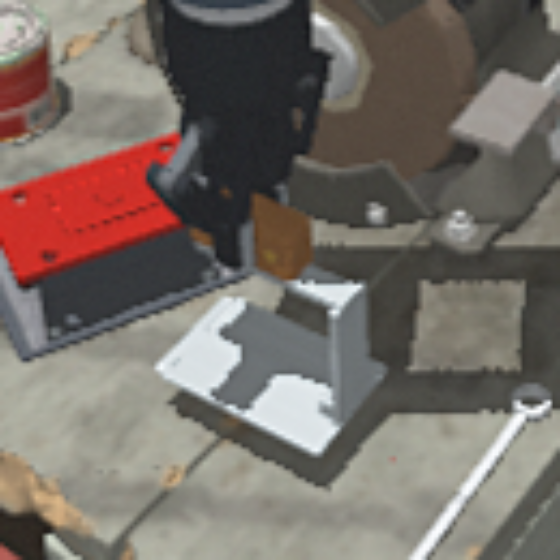

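Call:
jog_arm(
  series=[
    [[0.3, -0.3, 0, 0, 0, 7, 1.5], [1, -0.7, 0, 0, 0, 14, 1.5], [2, -1.2, 0, 0, 0, 21, 1.5], [3.2, -1.7, 0, 0, 0, 28, 1.5], [3.7, -1.9, 0, 0, 0, 29.3, 1.5]],
  ],
)

```text
clock: 6.25
eef_pos: [491.7, 270.2, 120.9]
tcp_rot: [3.141, 0.0, -0.45]
contact_force: [-0.9, -0.5, -3.1]
opening: 0.27
```

Call:
jog_arm(
  series=[
    [[0, 0, 0, 0, 0, 0, 1.5], [0, 0, 0, 0, 0, 0, 1.5]],
  ],
)

```text
clock: 6.5
eef_pos: [490.8, 269.7, 121.0]
tcp_rot: [3.141, 0.001, -0.449]
contact_force: [-0.4, -0.5, -3.8]
opening: 0.268
```

```bash
python3 -c "
from h import *
goto(595,220,122,-25.8)
for n in('side','top'): cv2.imwrite(f'pics/{n}6.png',r.grab_frame(n)[:,:,::-1])
a=cv2.imread('pics/side6.png');b=cv2.imread('pics/top6.png')
cv2.imwrite('pics/s6.png',cv2.resize(a[230:350,140:290],None,fx=5,fy=5,interpolation=cv2.INTER_CUBIC))
cv2.imwrite('pics/t6.png',cv2.resize(b[160:280,140:240],None,fx=5,fy=5,interpolation=cv2.INTER_CUBIC))"
```

```text
clock 6.5 at [490.8 269.7 121. ] [ 1.7996e+02  3.0000e-02 -2.5700e+01] F [-0.4 -0.5 -3.8] M [-0.01 -0.08  0.01] op 0.268 q [0.5  0.38 1.87 0.   0.89 2.52]
 row: [11.54 -0.04 -0.11] [0.04 0.03 0.1 ]
```

View pics/s6.png

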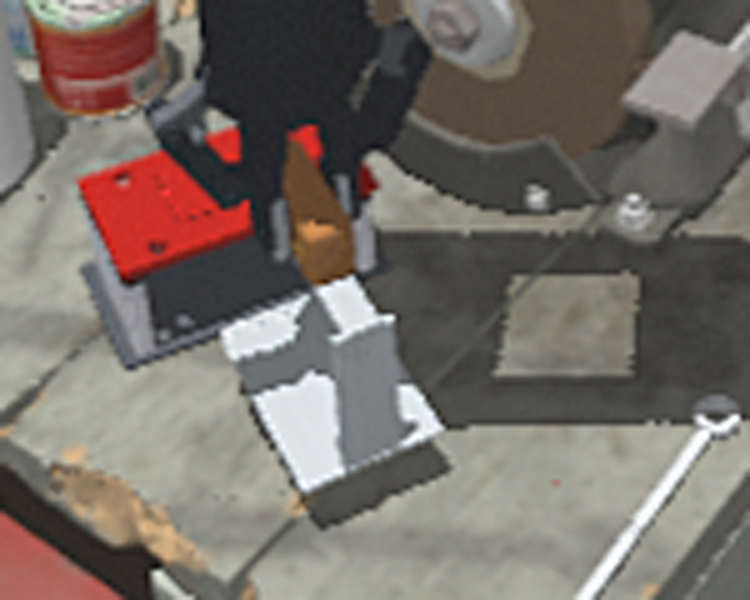

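View pics/t6.png

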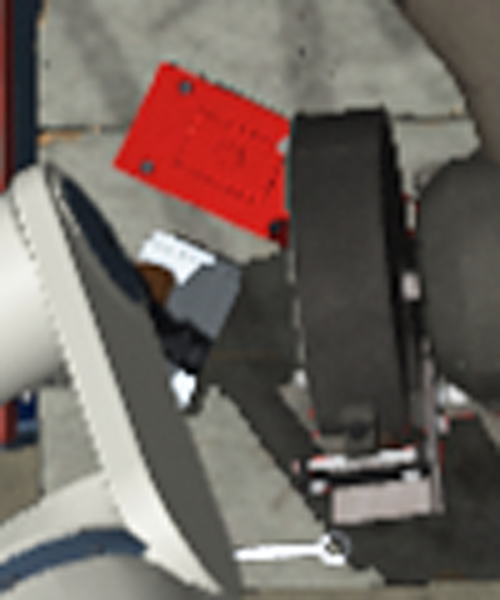

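```bash
python3 -c "
from m import *
S=lambda u,v:(140+(u-2)/5,230+(v-2)/5)
th=np.radians(-25.7);X=np.array([np.cos(th),np.sin(th)]);Y=np.array([-np.sin(th),np.cos(th)])
g=np.array([490.8,269.7]); pc=np.array([592,224])
for z in(34,):
  for nm,(u,v),e in(('FL',(222,328),(50,36)),('RL',(305,492),(-65,36)),('RR',(445,430),(-65,-36))):
    p=plane('side',*S(u,v),z)[:2]; print(nm,p.round(1),'exp',(g+e[0]*X+e[1]*Y).round(1),'in grip frame',((p-g)@X).round(1),((p-g)@Y).round(1))
for nm,(u,v) in(('FL',(130,278)),('BL',(78,182))):
    p=plane('side',*S(u,v),66)[:2]; print('plate',nm,p.round(1),((p-g)@X).round(1),((p-g)@Y).round(1))
for nm,(u,v) in(('FL',(130,368)),('BL',(82,268)),('FR',(380,268))):
    p=plane('side',*S(u,v),5)[:2]; print('base',nm,p.round(1),((p-g)@X).round(1),((p-g)@Y).round(1))
T=lambda u,v:(140+(u-2)/5,160+(v-2)/5)
for nm,(u,v),z in(('blade FL',(152,230),34),('blade FR',(240,265),34),('blade RR',(190,410),34),('plate FL',(115,163),66),('plate BL',(163,65),66)):
    p=plane('top',*T(u,v),z)[:2]; print('top',nm,p.round(1),((p-g)@X).round(1),((p-g)@Y).round(1))
"
```

```text
FL [548.7 278.9] exp [551.5 280.5] in grip frame 48.2 33.4
RL [446.1 330.5] exp [447.8 330.3] in grip frame -66.6 35.4
RR [415.4 265.9] exp [416.6 265.4] in grip frame -66.2 -36.1
plate FL [585.6 301.3] 71.7 69.5
plate BL [660.2 267.6] 153.5 71.6
base FL [590.3 307. ] 73.5 76.7
base BL [664.6 271.8] 155.7 77.3
base FR [530.7 179.6] 75.0 -63.9
top blade FL [551.1 279.7] 50.0 35.1
top blade FR [525.1 219.2] 52.8 -30.7
top blade RR [426.4 255.2] -51.8 -41.0
top plate FL [595.4 297.4] 82.3 70.3
top plate BL [661.4 263.9] 156.2 68.8
```

Blade and plate agree in both views: plate centre 114–115 mm ahead of the grip and about 0 mm sideways. Now inserting.

Call:
jog_arm(
  series=[
    [[1, 0, 0, 0, 0, 0, 1.5], [2.5, 0, 0, 0, 0, 0, 1.5], [4, 0, 0, 0, 0, 0, 1.5], [5, 0, 0, 0, 0, 0, 1.5], [5.5, 0, 0, 0, 0, 0, 1.5]],
  ],
)

```text
clock: 7.22
eef_pos: [541.7, 245.5, 121.2]
tcp_rot: [3.142, 0.0, -0.451]
contact_force: [-0.2, -0.3, -3.2]
opening: 0.271
```

```bash
python3 -c "
from h import *
goto(594.5,220.5,122,-25.8)
for n in('side',): cv2.imwrite(f'pics/{n}7.png',r.grab_frame(n)[:,:,::-1])
a=cv2.imread('pics/side7.png')
cv2.imwrite('pics/s7.png',cv2.resize(a[220:340,140:290],None,fx=5,fy=5,interpolation=cv2.INTER_CUBIC))"
```

```text
clock 7.22 at [541.7 245.5 121.2] [180.     0.   -25.83] F [-0.2 -0.3 -3.2] M [-0.08 -0.08  0.02] op 0.271 q [0.42 0.43 1.79 0.   0.92 2.44]
 row: [ 5.84 -0.05 -0.08] [ 0.    0.   -0.03]
```

View pics/s7.png

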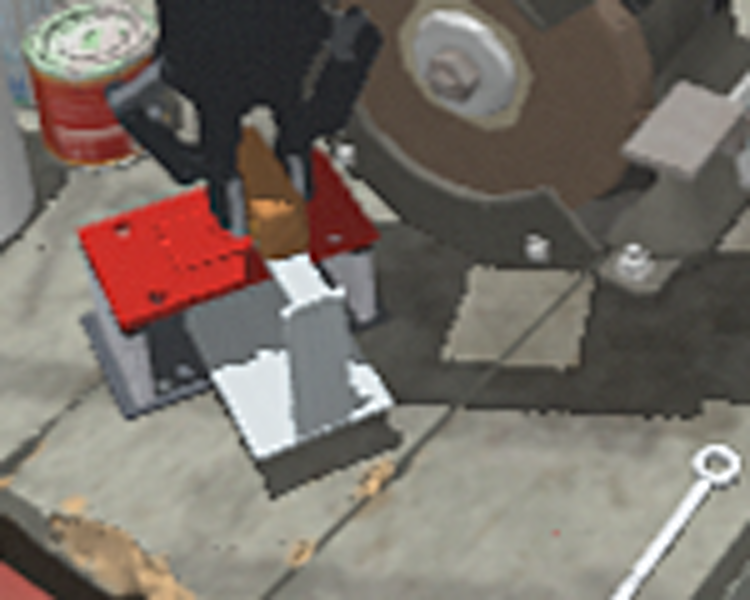

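The blade is entering the channel and no contact shows. Continuing.

Call:
jog_arm(
  series=[
    [[1, 0, 0, 0, 0, 0, 1.5], [2.5, 0, 0, 0, 0, 0, 1.5], [4, 0, 0, 0, 0, 0, 1.5], [5.4, 0, 0, 0, 0, 0, 1.5], [5.9, 0, 0, 0, 0, 0, 1.5]],
  ],
)

```text
clock: 7.9
eef_pos: [595.1, 219.8, 121.2]
tcp_rot: [-3.141, -0.0, -0.451]
contact_force: [-1.0, 0.1, -2.2]
opening: 0.264
```

Call:
jog_arm(
  series=[
    [[0, 0, 0, 0, 0, 0, 1.5], [0, 0, 0, 0, 0, 0, 1.5]],
  ],
)

```text
clock: 8.15
eef_pos: [593.6, 220.5, 121.1]
tcp_rot: [3.141, 0.001, -0.45]
contact_force: [-0.0, 0.4, -3.3]
opening: 0.272
```

```bash
python3 -c "
from h import *
goto(594.5,220.5,122,-25.8)
for n in('side',): cv2.imwrite(f'pics/{n}8.png',r.grab_frame(n)[:,:,::-1])
a=cv2.imread('pics/side8.png')
cv2.imwrite('pics/s8.png',cv2.resize(a[220:340,140:290],None,fx=5,fy=5,interpolation=cv2.INTER_CUBIC))"
```

```text
clock 8.15 at [593.6 220.5 121.1] [ 1.7998e+02  3.0000e-02 -2.5780e+01] F [-0.   0.4 -3.3] M [-0.   -0.03  0.04] op 0.272 q [0.35 0.48 1.7  0.   0.96 2.37]
 row: [ 0.08 -0.04 -0.09] [0.02 0.03 0.02]
```

View pics/s8.png

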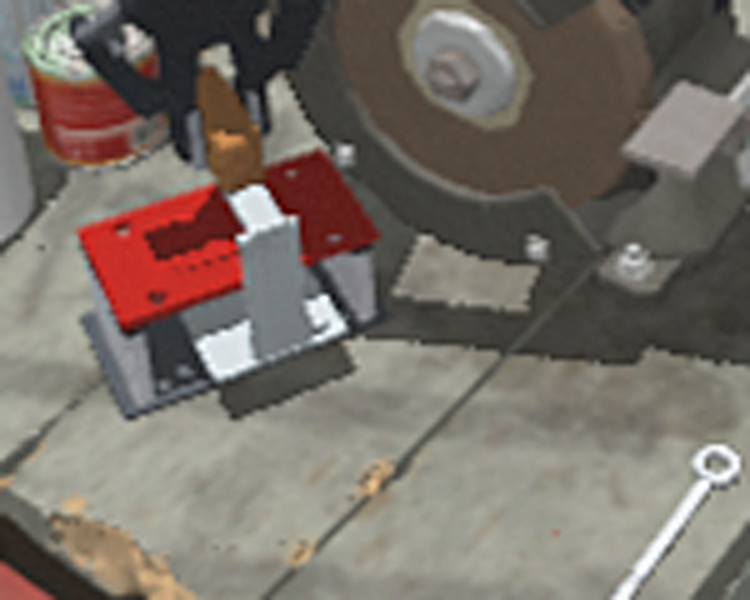

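```bash
python3 -c "
from m import *
S=lambda u,v:(140+(u-2)/5,220+(v-2)/5)
th=np.radians(-25.8);X=np.array([np.cos(th),np.sin(th)]);Y=np.array([-np.sin(th),np.cos(th)])
g=np.array([593.9,220.3])
for nm,(u,v),z in(('RL',(220,382),34),('RR',(352,325),34),('pFL',(130,330),66),('pBL',(78,233),66),('pFR',(382,236),66),('pBR',(320,152),66)):
    p=plane('side',*S(u,v),z)[:2]; print(nm,((p-g)@X).round(1),((p-g)@Y).round(1))
goto(594,220.3,240,-25.8)
"
```

```text
RL -68.3 34.9
RR -64.6 -38.7
pFL -44.1 69.7
pBL 38.3 71.7
pFR -43.5 -67.2
pBR 36.7 -65.2
clock 8.2 at [593.6 220.6 121.2] [ 1.7999e+02  2.0000e-02 -2.5770e+01] F [-0.4 -0.1 -2.5] M [-0.   -0.08 -0.03] op 0.27 q [0.35 0.48 1.7  0.   0.96 2.37]
 row: [ 4.000e-02  1.000e-02 -1.188e+01] [0.01 0.02 0.03]
```

The plate centre is within about 4 mm of the point below the grip. Lifting gently through contact.

Call:
jog_arm(
  series=[
    [[0, 0, -1, 0, 0, 0, 1.5], [0, 0, -1.8, 0, 0, 0, 1.5], [0, 0, -2.3, 0, 0, 0, 1.5], [0, 0, -2.7, 0, 0, 0, 1.5], [0, 0, -3.1, 0, 0, 0, 1.5]],
  ],
  newtons=110,
)

```text
clock: 8.82
eef_pos: [593.8, 220.3, 152.3]
tcp_rot: [3.141, 0.0, -0.45]
contact_force: [0.2, -0.5, -4.2]
opening: 0.261
```

Call:
jog_arm(
  series=[
    [[0, 0, -0.4, 0, 0, 0, 1.5], [0, 0, -0.7, 0, 0, 0, 1.5], [0, 0, -0.7, 0, 0, 0, 1.5]],
  ],
)

```text
clock: 9.2
eef_pos: [594.2, 220.5, 159.5]
tcp_rot: [-3.141, -0.0, -0.45]
contact_force: [-0.1, -0.0, -4.6]
opening: 0.263
```

```bash
python3 -c "
from h import *
goto(594,220.3,245,-25.8)
for n in('side',): cv2.imwrite(f'pics/{n}9.png',r.grab_frame(n)[:,:,::-1])
a=cv2.imread('pics/side9.png')
cv2.imwrite('pics/s9.png',cv2.resize(a[210:330,140:290],None,fx=5,fy=5,interpolation=cv2.INTER_CUBIC))"
```

```text
clock 9.2 at [594.2 220.5 159.5] [-1.7999e+02 -1.0000e-02 -2.5790e+01] F [-0.1 -0.  -4.6] M [ 0.03 -0.03 -0.05] op 0.263 q [0.35 0.44 1.68 0.   1.03 2.37]
 row: [-0.01  0.02 -8.55] [-0.01 -0.01  0.01]
```

View pics/s9.png

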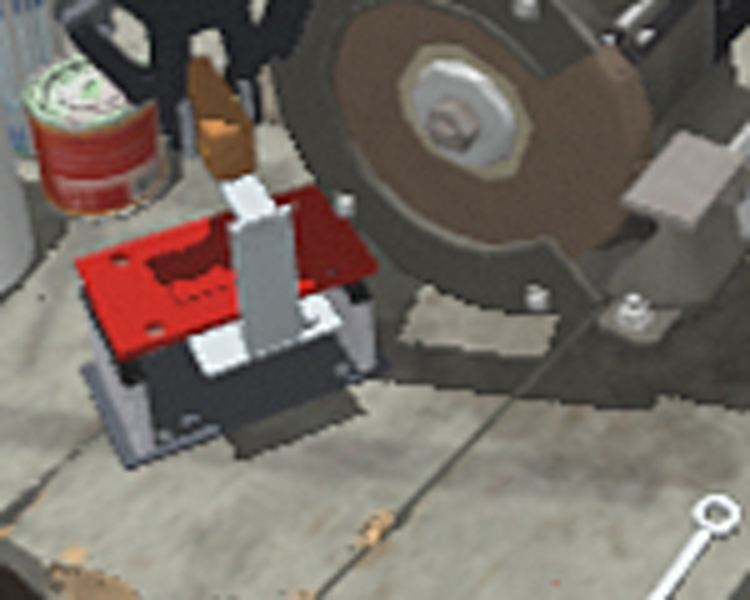

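The plate is on the blade, level and just clear of the black rail tops. Raising it to final height.

Call:
jog_arm(
  series=[
    [[0, 0, -0.6, 0, 0, 0, 1.5], [0, 0, -1.8, 0, 0, 0, 1.5], [0, 0, -3.2, 0, 0, 0, 1.5], [0, 0, -4.6, 0, 0, 0, 1.5], [0, 0, -6, 0, 0, 0, 1.5]],
  ],
)

```text
clock: 9.88
eef_pos: [594.2, 220.5, 220.7]
tcp_rot: [-3.141, -0.001, -0.45]
contact_force: [-1.3, 0.1, -4.6]
opening: 0.264
```

Call:
jog_arm(
  series=[
    [[0, 0, -1.2, 0, 0, 0, 1.5], [0, 0, -1.9, 0, 0, 0, 1.5], [0, 0, -2.2, 0, 0, 0, 1.5], [0, 0, -2.2, 0, 0, 0, 1.5], [0, 0, -2.2, 0, 0, 0, 1.5]],
  ],
)

```text
clock: 10.5
eef_pos: [593.8, 220.3, 240.7]
tcp_rot: [3.141, 0.001, -0.45]
contact_force: [-0.7, 0.1, -4.9]
opening: 0.263
```

Call:
jog_arm(
  series=[
    [[0, 0, 0, 0, 0, 0, 1.5], [0, 0, 0, 0, 0, 0, 1.5], [0, 0, 0, 0, 0, 0, 1.5], [0, 0, 0, 0, 0, 0, 1.5]],
  ],
)

```text
clock: 11.0
eef_pos: [594.1, 220.4, 241.3]
tcp_rot: [-3.142, 0.0, -0.45]
contact_force: [-0.1, 0.2, -4.7]
opening: 0.268
```

```bash
python3 -c "
from h import *
goto(594,220.3,241,-25.8)
for n in('side','top'): cv2.imwrite(f'pics/{n}10.png',r.grab_frame(n)[:,:,::-1])
a=cv2.imread('pics/side10.png')
cv2.imwrite('pics/s10.png',cv2.resize(a[180:300,130:280],None,fx=5,fy=5,interpolation=cv2.INTER_CUBIC))"
```

```text
clock 11.0 at [594.1 220.4 241.3] [-180.      0.    -25.78] F [-0.1  0.2 -4.7] M [-0.06 -0.04  0.04] op 0.268 q [0.35 0.36 1.6  0.   1.18 2.37]
 row: [0.   0.01 0.03] [-0.    0.    0.02]
```

View pics/s10.png

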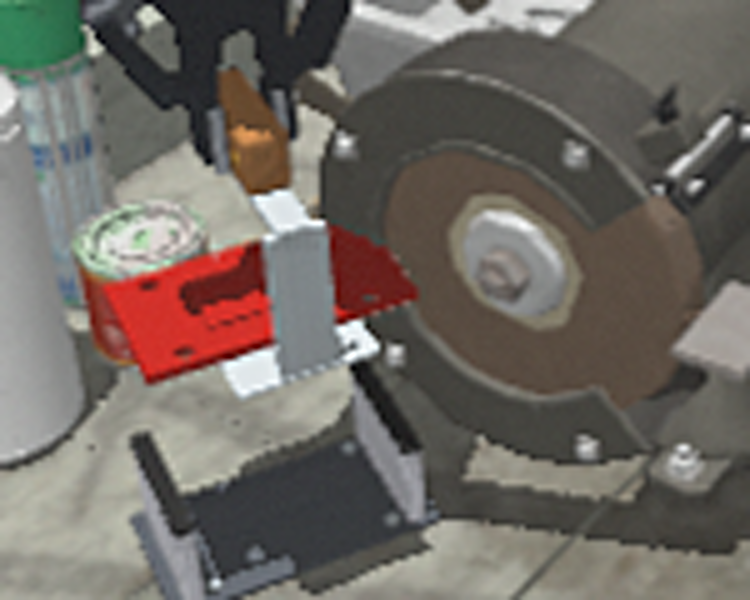

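View pics/top10.png

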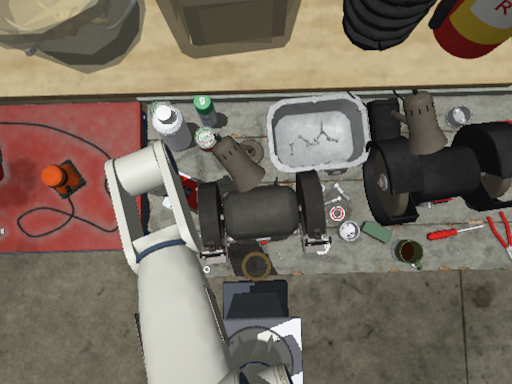

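```bash
python3 -c "
from m import *
S=lambda u,v:(130+(u-2)/5,180+(v-2)/5)
th=np.radians(-25.8);X=np.array([np.cos(th),np.sin(th)]);Y=np.array([-np.sin(th),np.cos(th)])
g=np.array([594,220.4])
for nm,(u,v),z in(('pFL',(147,380),158),('pBL',(105,285),160),('pFR',(418,295),160),('RL',(240,395),154),('RR',(380,345),154)):
    p=plane('side',*S(u,v),z)[:2]; print(nm,((p-g)@X).round(1),((p-g)@Y).round(1))
"
```

```text
pFL -36.9 71.6
pBL 42.9 68.9
pFR -43.1 -65.7
RL -64.4 35.6
RR -63.0 -36.3
```

```bash
python3 -c "
from rig import r
print(r.sign_off()); s=r.sense(); print(s['clock'],s['eef_pos'],s['contact_force'],s['opening'])"
```

```text
the job is handed in; nothing more can be done
None
the job is handed in; nothing more can be done
```

I gripped the lifter by its wooden grip at 110 N and slid the blade under the plate along the stand's channel. I then lifted the plate straight up and handed the job in at about 11.1 s on the robot clock, of the 48 s allowed. The sign-off gives no verdict.

Last checks before handing in:
- **Height:** the plate's underside was about 154 mm up, roughly 94 mm above the rail tops. I worked this out from the tool height rather than measuring it directly.
- **Position:** the side view put the plate's centre within about 5 mm of the point below the grip, and the plate looked level on the blade.
- **Steadiness:** the tool held still, and the wrist force stayed at 4.7 N, which fits the lifter plus the plate. No contact with the grinder or stand showed in the forces or the side view.
- **Bystanders:** the moves kept clear of them. In the last pictures I only confirmed by eye that the paint tin looked in place; I did not measure the others, and the arm hid most of the spanner.

**Disagreements:** the two cameras differed by up to about 10 mm on the plate's near-left corner, so I used values between them. One tool reading was 5 mm off sideways on the way down to the lifter, and I corrected it before closing the gripper. No check failed.

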